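# Snap the clip cover onto the flow-cell module and keep it pressed

## Robot

A 6-joint arm with a two-finger parallel gripper is mounted at the origin on a cart in front of the work surface, level with it; the furniture and walls round the work are solid. World frame = base frame: x ahead of the robot, y to its left, z up, the work surface at z = 0. Lengths are in mm, angles in rad, forces in N, time in s.
With the tool pointing down it reaches from about 275 to 750 mm from the base axis. Payload 10.2 kg.
Tool frame: the origin (TCP) lies at the centre of the arm's flange, where the gripper is bolted on; the fingertips stand 173 mm ahead of it and the grasp point (between the pads) lies 155 mm ahead of it; z points along the fingers, y is the line along which they close (so a half turn about z gives the same grasp; the last joint's range is limited). The gripper opens to 85 mm and grips with 20 to 120 N. Pads are 22 mm wide; open, the fingers measure 114 mm over their backs; the gripper's body (76 mm by 85 mm) begins 54 mm behind the grasp point. The pads swing forward as they close: fully open they stand 13 mm farther back than shut.
Start: joints at [-1.359, 0.313, 1.498, -0, 1.331, -0.223], TCP at [221.134, -476.164, 404.694] pointing down, gripper open.
Joint ranges: [-2.94, 2.94], [-0.97, 2.17], [0.19, 2.56], [-1.23, 4.37], [0.02, 3.11], [-2.88, 2.88]. Speed limits (rad/s): [2.39, 2.39, 3.01, 3.14, 3.14, 3.14].

## Interface

Orientations are given as a unit quaternion [w, x, y, z].
In Python, from rig import ctrl gives the robot as it stands.
- The arm moves only by the shell command python3 steer.py 'ROWS' [OPENING] [FORCE]. ROWS is a JSON list of rows, 1 to 8 of them, each of 6 numbers: dx, dy, dz in mm, then a rotation vector rx, ry, rz in rad; each row is the pose to reach, as a shift and turn from the pose commanded when the command began, along the tool's axes at that moment; what a row does not reach only later rows make up. A row lasts 1/10 s, in which the tool goes at most 50 mm and 0.15 rad, less where a joint would pass 70% of its speed; a pose out of reach is approached as far as the arm can. OPENING is the opening from 0.0 (shut) to 1.0 (fully open), set as the command begins (- or left out keeps the last). The fingers move at their own pace and stop on an object; FORCE is the grip in N (left out, the last holds). Time passes only in rows, so rows that do not move let the fingers close. It prints the time, the measured TCP pose, the force, the opening and the grip force at its end.
- ctrl.sense(): the state, without advancing time (a new reading comes with each control period).
- ctrl.capture(name): name is "scene" or "side" or "wrist"; returns the picture (480x640x3 uint8, red, green, blue); there is no depth.
- ctrl.calibration(name): a dict with "fx", "fy", "cx", "cy" (pixels), "position" and "attitude" of the camera in the world. Camera axes: x right, y down, z forward; pixel columns grow to the right and rows downward; lengths in mm; the calibration is good to about 2 mm. A picture is of the moment at which its call begins: read the wrist's pose just before it. calibration takes no time and is no camera call; for the wrist camera it gives the pose at the moment of the call.
- ctrl.finish_job(): hands the job in; it is judged then, once.
The state is a dict: "time_s": time; "joints": joint angles; "dq": joint speeds; "tau": joint torques, N m; "eef_pos": TCP position; "ee_rot": TCP orientation; "force": force on the tool from outside, world axes, zero at the start; "wrist_torque": the same for the moment, N m; "grip_width": opening from 0.0 (shut) to 1.0 (fully open); "grip_force": force on a finger pad.
Only numpy, scipy, OpenCV 4.12 (cv2) and the standard library are available. Lean on these libraries where they do the work, as an engineer would, in place of code of your own. Each camera call takes 0.05 s, during which the arm holds its last target. There are 200 camera calls.

## Task

Pick up the flat clip cover by its rib, lower it over the two locating pins of the flow-cell module on the bench (wide hole over wide pin) and press it straight down until both end clips snap over its edges and it lies flush on the rails. Do not let go: finish with the hand still on the cover, pressing it firmly down against the rails. Leave the other things on the bench where they are.

Things in the scene. Friction and masses are not known exactly. Their poses are not given: they have to be found in the camera images.
- cover: Clip cover, loose, 0.14 kg: aluminium plate 110 x 60 x 5 mm with a grey plastic grip rib on its middle, 46 mm long (x), 14 mm wide (y), 5 to 33 mm above the origin. Origin: centre of the underside; x along its length to the wide hole, z up. Lies flat, rib up, left or right of the module, x within 30 degrees of world +x. Holes: wide 14.5 mm at x = +38 mm, slim 10.5 mm at x = -38 mm.
- rib_mid (a point): Middle of the cover's rib, 19 mm above the cover's underside.
- wide_hole (a point): Centre of the cover's wide hole (14.5 mm) at the underside.
- slim_hole (a point): Centre of the cover's slim hole (10.5 mm) at the underside.
- module: Flow-cell module, fixed on the bench: flange 160 x 80 x 6 mm, grey block 112 x 66 mm up to 22 mm, two seat rails on top, two steel pins. Origin: centre of its underside; x along its length to the wide pin, z up; x within 20 degrees of world +x. At each end (x = +-59 mm) stands a white sprung clip, 24 mm wide, 46 mm high.
- seat: The two seat rails of the module, 104 x 10 mm each at y = +-26 mm, from 22 to 26 mm above the bench; the cover's underside rests on them when home. Origin: at the middle of the module, 22 mm above the bench; axes as the module's.
- seat_top (a point): Middle of the module at the height of the rails' top, 26 mm above the bench; axes as the module's. The seated cover's origin is here.
- wide_pin_tip (a point): Tip of the module's wide locating pin, 46 mm above the bench: diameter 12 mm, its last 4 mm tapered to 6.4 mm; at module x = +38 mm.
- slim_pin_tip (a point): Tip of the module's slim locating pin, 46 mm above the bench: diameter 8 mm, its last 4 mm tapered to 2.4 mm; at module x = -38 mm.
- clip_wide_end (a joint): Sprung clip at the wide-pin end: 0 upright, grows outward, about 0.14 rad as the cover passes. Its nose slants on top; its flat underside catches 0.8 mm over the seated cover. The cover meets both clips 13 mm above the rails; the push rises to 10 to 15 N about 8 mm above them, falls to about 4 N of rubbing, then to nothing as the clips snap in about 1 mm above the rails.
- clip_slim_end (a joint): The same clip at the slim-pin end.
- tin: White round tin, 54 mm across, 26 mm high, bystander. Origin: centre of its underside.
- lab_timer: White bench timer, 56 x 66 x 20 mm, bystander. Origin: centre of its underside.
- cutter: Small oval tube cutter, 24 x 68 x 18 mm, bystander. Origin: centre of its underside.
- column_tube: Slim steel column with end nuts, 16 x 194 x 18 mm, lying on the bench, bystander. Origin: centre of its underside.

How it is judged:
By the outcome, as a careful person would: the job done as asked, in the order asked, and still so for the second after the job is handed in, while the arm keeps its last pose, push and grip.
It also fails if it takes over 48 s, if anything falls off the work surface, if the arm or the gripper's body presses on something with over 40 N, if the wrist force passes 120 N, or if a joint passes its speed limit or range.

## Working session

There is one attempt and no reset: what is moved stays moved. The work goes in short steps, Python scripts to look and compute and a shell command to move; the robot and the scene stay as the last step left them, time stands still between calls to the robot, and variables do not carry over. Pictures are saved under pics/ and viewed, at most 10 in all, crops included, and the job is handed in when it is done.

```bash
ls; mkdir -p pics; python3 - <<'E'
from rig import ctrl
import cv2
for n in ("scene","side"):
    im=ctrl.capture(n); cv2.imwrite(f"pics/{n}0.png",im[:,:,::-1]); print(n,ctrl.calibration(n))
print(ctrl.sense())
E
```

```text
pics
rig.py
steer.py
scene {'fx': 540.9770672520144, 'fy': 540.9770672520144, 'cx': 314.71669723915096, 'cy': 238.46051329617785, 'position': array([ 140.89725038, -780.73735512,  775.33289752]), 'attitude': array([-0.29433374,  0.86941904, -0.372686  ,  0.13632068])}
side {'fx': 446.8272470568169, 'fy': 446.8272470568169, 'cx': 323.29026938818555, 'cy': 233.15703315727214, 'position': array([  385.99654728, -1033.84939597,   566.28645089]), 'attitude': array([-0.44452124,  0.88417368, -0.12834624,  0.06453685])}
{'time_s': 0.1, 'joints': array([-1.35944089e+00,  3.13375938e-01,  1.49837430e+00, -1.54922356e-05,
        1.33101891e+00, -2.23419361e-01]), 'dq': array([ 0.00121466, -0.00091377, -0.0031504 ,  0.00109531, -0.00042816,
       -0.00172964]), 'tau': array([ 1.92398205e-03, -4.12904656e+01, -2.60140282e+01, -1.84837036e-04,
        3.08027978e-03, -3.61279135e-06]), 'eef_pos': array([ 221.10293323, -476.12501962,  404.19649208]), 'ee_rot': array([-5.88281824e-04,  9.76463698e-01,  2.15681016e-01, -3.97502597e-06]), 'force': array([ 0.35108652, -0.90615366, -0.35159938]), 'wrist_torque': array([ 0.03098406, -0.02668071, -0.04698019]), 'grip_force': 0.0, 'grip_width': 1.002310506865751}
```

View pics/scene0.png

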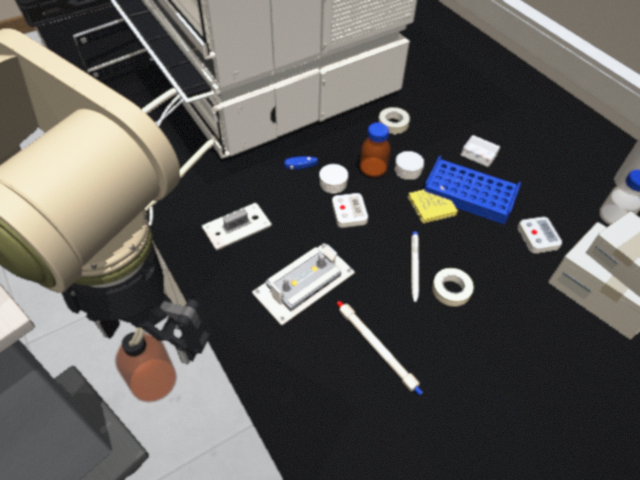

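The scene shows the cover at about (237,225) with its rib at (235,215), and the module at (303,282). Beyond them are a tin at (333,178), a timer at (350,210), the cutter at (300,161) and the column at (380,347).

```bash
cat > h.py <<'E'
import numpy as np, cv2
from scipy.spatial.transform import Rotation as R
from rig import ctrl
def rot(q): return R.from_quat(np.roll(q,-1)).as_matrix()
def ray(c,u,v,z):
    A=rot(c["attitude"]); d=A@np.array([(u-c["cx"])/c["fx"],(v-c["cy"])/c["fy"],1]); p=np.array(c["position"])
    return p+d*(z-p[2])/d[2]
def proj(c,P):
    q=(np.atleast_2d(P)-c["position"])@rot(c["attitude"]); return np.c_[c["fx"]*q[:,0]/q[:,2]+c["cx"],c["fy"]*q[:,1]/q[:,2]+c["cy"]]
E
python3 - <<'E'
from h import *
c=ctrl.calibration("scene")
for n,u,v,z in [("cover",237,226,5),("hole+",257,210,5),("hole-",219,238,5),("mod",303,284,6)]: print(n,ray(c,u,v,z).round(1))
im=cv2.imread("pics/scene0.png")[185:335,190:370]
cv2.imwrite("pics/c1.png",cv2.resize(im,None,fx=4,fy=4,interpolation=cv2.INTER_CUBIC))
E
```

```text
cover [ 508.3 -258.5    5. ]
hole+ [ 560.2 -256.4    5. ]
hole- [ 467.3 -256.1    5. ]
mod [ 500.9 -433.6    6. ]
```

View pics/c1.png

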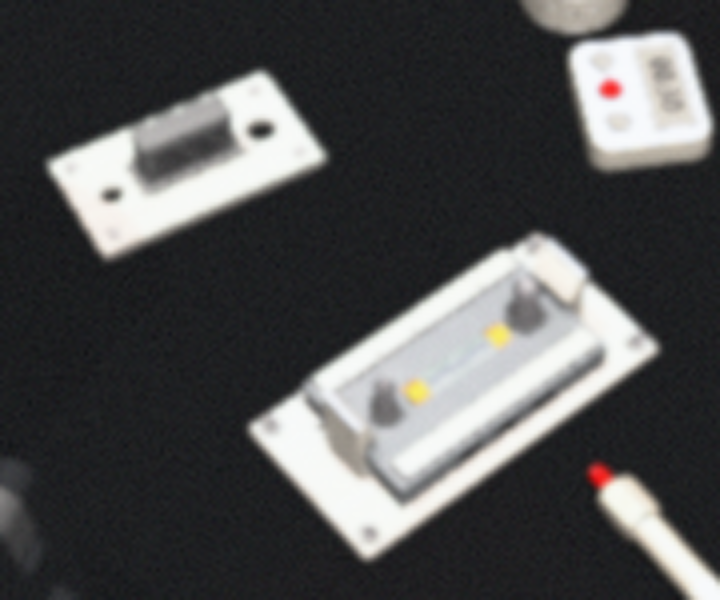

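The crop shows the cover's wide hole at (261,130), slim hole at (111,194), and flange corners at (249,428), (368,560) and (658,347). The wide pin stands at the upper right (525,300) and the slim pin at (387,390).

```bash
python3 - <<'E'
from h import *
c=ctrl.calibration("scene")
f=lambda u,v,z: ray(c,190+(u+.5)/4-.5,185+(v+.5)/4-.5,z)
w,s=f(261,130,5),f(111,194,5); print("cover",w.round(1),s.round(1),((w+s)/2).round(1),np.linalg.norm(w-s),np.degrees(np.arctan2(*(w-s)[1::-1])))
a,b,d=f(249,428,6),f(368,560,6),f(658,347,6); print("mod",((a+d)/2).round(1),np.linalg.norm(a-b),np.linalg.norm(b-d),np.degrees(np.arctan2(*(d-b)[1::-1])))
w,s=f(524,283,46),f(385,378,46); print("pins",((w+s)/2).round(1),np.linalg.norm(w-s),np.degrees(np.arctan2(*(w-s)[1::-1])))
k=ctrl.calibration("wrist"); st=ctrl.sense(); T=rot(st["ee_rot"]); print(k["fx"],T.T@(k["position"]-st["eef_pos"]),T.T@rot(k["attitude"]),T)
E
python3 steer.py '[[40,11,0,0,0,0.07],[85,24,20,0,0,0.15],[130,37,50,0,0,0.25],[175,50,80,0,0,0.35],[220,62,104,0,0,0.45],[278,78,104,0,0,0.54],[278,78,104,0,0,0.54],[278,78,104,0,0,0.54]]' 1.0; python3 steer.py '[[0,0,0,0,0,0],[0,0,0,0,0,0],[0,0,0,0,0,0]]'; python3 - <<'E'
from h import *
k=ctrl.calibration("wrist"); im=ctrl.capture("wrist")[:,:,::-1]; np.save("k1.npy",k,allow_pickle=True)
cv2.imwrite("pics/w1.png",im)
E
```

```text
time_s: 0.9
eef_pos: [508.6, -428.3, 299.1]
ee_rot: [-0.001, 0.999, -0.051, -0.0]
force: [-0.3, 0.0, 0.3]
grip_width: 0.999
grip_force: 0.0
time_s: 1.2
eef_pos: [505.2, -430.4, 301.1]
ee_rot: [0.0, 0.999, -0.053, 0.0]
force: [-0.4, 0.6, -0.4]
grip_width: 0.998
grip_force: 0.0
```

View pics/w1.png

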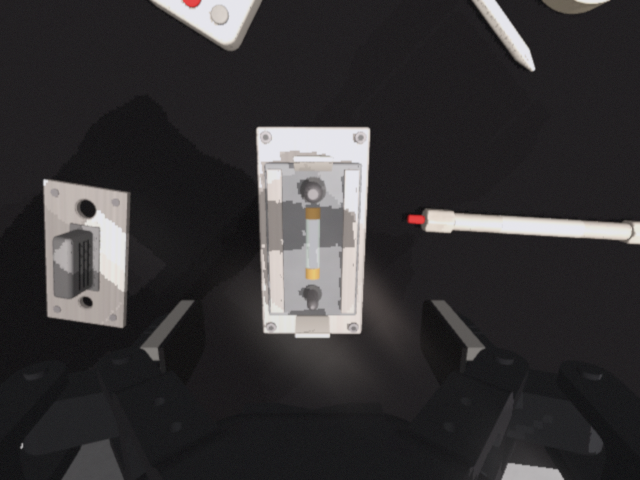

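The wrist view shows the module with flange corners near (257,128), (370,128), (361,333) and (264,334), and pins at (313,188) and (312,295). The cover's holes are at (88,208) and (87,302). I'll enlarge both for precision.

```bash
python3 - <<'E'
from h import *
im=cv2.imread("pics/w1.png")
r=lambda x:cv2.resize(x,None,fx=2.6,fy=2.6,interpolation=cv2.INTER_CUBIC)
cv2.imwrite("pics/w1c.png",np.hstack([r(im[120:345,40:140]),r(im[120:345,250:380])]))
E
```

```text
(no output)
```

View pics/w1c.png

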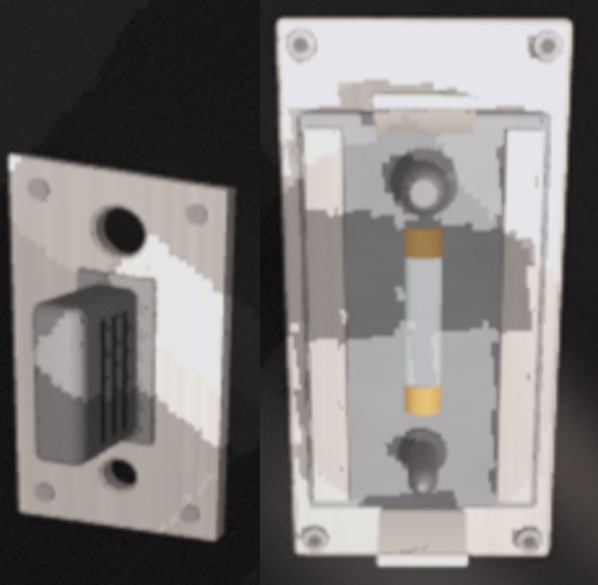

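The crop gives the cover's holes at (121,231) and (120,472). In the right panel the pin tips are at (425,192) and (423,483), and the flange corners at (277,20), (573,20), (549,554) and (297,554).

```bash
python3 - <<'E'
from h import *
c=np.load("k1.npy",allow_pickle=True).item()
g=lambda x,y,z,o:ray(c,o+(x+.5)/2.6-.5,120+(y+.5)/2.6-.5,z)
ang=lambda d:np.degrees(np.arctan2(d[1],d[0]))
w,s=g(121,231,5,40),g(120,472,5,40);print("cover",((w+s)/2).round(1),np.linalg.norm(w-s),ang(w-s))
w,s=g(165,192,46,250),g(163,483,46,250);print("pins",((w+s)/2).round(1),np.linalg.norm(w-s),ang(w-s))
q=[g(x-260,y,6,250) for x,y in[(277,20),(573,20),(549,554),(297,554)]]
print("fl",np.mean(q,0).round(1),[np.linalg.norm(q[i]-q[i-1]).round(1) for i in range(4)],ang(q[0]-q[3]),ang(q[1]-q[2]))
st=ctrl.sense();T=rot(st["ee_rot"]);print(st["eef_pos"],ang(T[:,0]),st["joints"])
E
```

```text
cover [ 508.3 -255.6    5. ] 75.27119652782555 -15.622055170905872
pins [ 505.1 -430.3   46. ] 75.25810932047645 -6.484588650160826
fl [ 504.6 -430.3    6. ] [np.float64(158.7), np.float64(79.4), np.float64(158.7), np.float64(78.7)] -6.18862601188032 -6.441479587813479
[ 505.2783915  -430.3082536   301.07757255] -6.098881908806506 [-8.81573129e-01  7.04685788e-01  1.16056511e+00 -7.21048301e-05
  1.27607879e+00  7.95689720e-01]
```

```bash
python3 steer.py '[[-4,-35,0,0,0,0.04],[-8,-80,20,0,0,0.08],[-12,-125,45,0,0,0.13],[-15,-160,60,0,0,0.169],[-15.2,-174,75,0,0,0.169],[-15.2,-174,95,0,0,0.169],[-15.2,-174,110,0,0,0.169],[-15.2,-174,120.5,0,0,0.169]]'; python3 steer.py '[[0,0,0,0,0,0],[0,0,0,0,0,0],[0,0,0,0,0,0]]'; python3 - <<'E'
from h import *
im=ctrl.capture("wrist")[:,:,::-1]
cv2.imwrite("pics/w2.png",im)
E
```

```text
time_s: 2.05
eef_pos: [508.9, -255.3, 179.5]
ee_rot: [-0.0, 0.991, -0.137, -0.0]
force: [0.4, -1.0, -0.1]
grip_width: 0.997
grip_force: 0.0
time_s: 2.35
eef_pos: [509.4, -255.5, 181.1]
ee_rot: [0.0, 0.991, -0.137, 0.001]
force: [0.6, -0.7, 0.3]
grip_width: 0.999
grip_force: 0.0
```

View pics/w2.png

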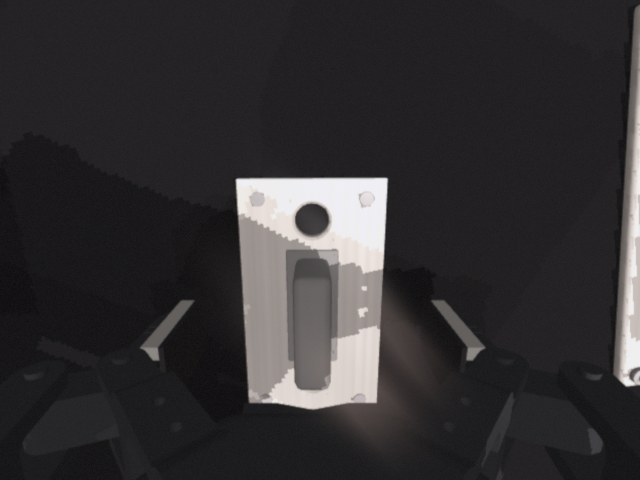

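The rib is centred between the pads (column 312 against 313 midway between the fingers) and square to them. I'll close on it.

```bash
python3 steer.py '[[0,0,0,0,0,0],[0,0,0,0,0,0],[0,0,0,0,0,0],[0,0,0,0,0,0],[0,0,0,0,0,0],[0,0,0,0,0,0],[0,0,0,0,0,0],[0,0,0,0,0,0]]' 0.0 100;  python3 steer.py '[[0,0,0,0,0,0],[0,0,0,0,0,0],[0,0,0,0,0,0],[0,0,0,0,0,0]]'
python3 - <<'E'
from h import *
c=ctrl.calibration("wrist");im=ctrl.capture("wrist")[:,:,::-1];np.save("k3.npy",c,allow_pickle=True)
cv2.imwrite("pics/w3.png",im)
E
```

```text
time_s: 3.2
eef_pos: [509.3, -255.2, 180.5]
ee_rot: [0.0, 0.991, -0.137, 0.0]
force: [-0.6, 0.2, 5.1]
grip_width: 0.142
grip_force: 98.1
time_s: 3.6
eef_pos: [509.3, -255.2, 180.5]
ee_rot: [0.0, 0.991, -0.137, 0.0]
force: [-0.5, 0.4, 5.7]
grip_width: 0.141
grip_force: 98.1
```

View pics/w3.png

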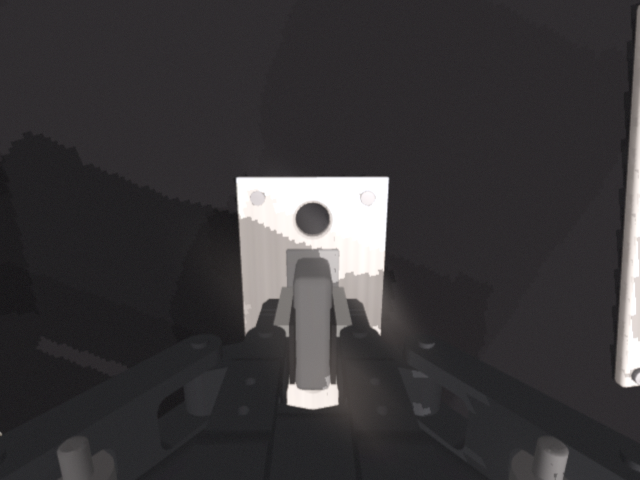

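The cover is gripped (opening 0.14 = 12–14 mm rib). The wide hole is at (312.5,219), and the far edge runs from (237,178) to (388.5,178).

```bash
python3 - <<'E'
from h import *
c=np.load("k3.npy",allow_pickle=True).item()
st=ctrl.sense();T=rot(st["ee_rot"])
w,a,b=ray(c,312.5,219,5),ray(c,236.8,177.5,5),ray(c,388.5,177.5,5)
L=lambda p:(T.T@(p-st["eef_pos"])).round(2)
print(L(w),L(a),L(b),np.linalg.norm(a-b),T[:,0],st["eef_pos"])
# tool target: cover origin in tool
x=(L(w)[0]-38+(L(a)[0]+L(b)[0])/2-55)/2; y=(L(w)[1]+(L(a)[1]+L(b)[1])/2)/2; print("cover in tool",x,y)
yaw=np.radians(-6.3); ex=np.array([np.cos(yaw),np.sin(yaw)]);ey=np.array([np.sin(yaw),-np.cos(yaw)])
tgt=np.array([505.3,-430.3])-ex*x-ey*y; d=np.r_[tgt-st["eef_pos"][:2],0]; print("target",tgt,"tool delta",T.T@d,"turn",np.arctan2(T[1,0],T[0,0])-yaw)
E
```

```text
[ 3.666e+01 -4.000e-02  1.755e+02] [ 53.35 -30.   175.5 ] [ 53.32  30.06 175.51] 60.067165585486315 [ 9.62653978e-01 -2.70734539e-01  3.56453021e-04] [ 509.34498343 -255.2042208   180.48391869]
cover in tool -1.5025000000000013 -0.00500000000000032
target [ 506.79287766 -430.46984561] tool delta [4.49936634e+01 1.69411100e+02 4.45318808e-02] turn -0.16420026027865942
```

```bash
python3 steer.py '[[0,0,-15,0,0,0],[0,0,-40,0,0,0],[4,20,-66,0,0,-0.02],[14,55,-70,0,0,-0.06],[25,95,-70,0,0,-0.10],[36,135,-70,0,0,-0.14],[43,162,-70,0,0,-0.164],[45,169.4,-70,0,0,-0.164]]'; python3 steer.py '[[0,0,0,0,0,0],[0,0,0,0,0,0],[0,0,0,0,0,0],[0,0,0,0,0,0]]'; python3 - <<'E'
from h import *
r=[]
for n,(x,y) in {"wrist":(0,0),"side":(0,0)}.items():
    c=ctrl.calibration(n); im=ctrl.capture(n)[:,:,::-1]; np.save(f"k4{n}.npy",c,allow_pickle=True)
    if n=="side":
        u,v=proj(c,[505,-430,50])[0].astype(int); print(u,v); im=cv2.resize(im[v-75:v+75,u-65:u+65],None,fx=3.2,fy=3.2,interpolation=cv2.INTER_CUBIC)
    else: im=im[:,130:510]
    r.append(im)
cv2.imwrite("pics/w4.png",np.hstack([x[:480] for x in r]))
st=ctrl.sense();T=rot(st["ee_rot"]);print(st["eef_pos"],np.degrees(np.arctan2(T[1,0],T[0,0])),st["force"])
E
```

```text
time_s: 4.45
eef_pos: [505.9, -432.9, 250.4]
ee_rot: [0.0, 0.998, -0.056, 0.0]
force: [-0.8, 0.3, -1.6]
grip_width: 0.143
grip_force: 97.7
time_s: 4.85
eef_pos: [507.1, -429.4, 250.4]
ee_rot: [-0.0, 0.999, -0.055, -0.0]
force: [-0.3, 0.3, -1.8]
grip_width: 0.139
grip_force: 97.7
291 260
[ 506.96346276 -429.83532914  250.41151653] -6.276275430017585 [-0.10908645 -0.2414054  -0.86714934]
```

View pics/w4.png

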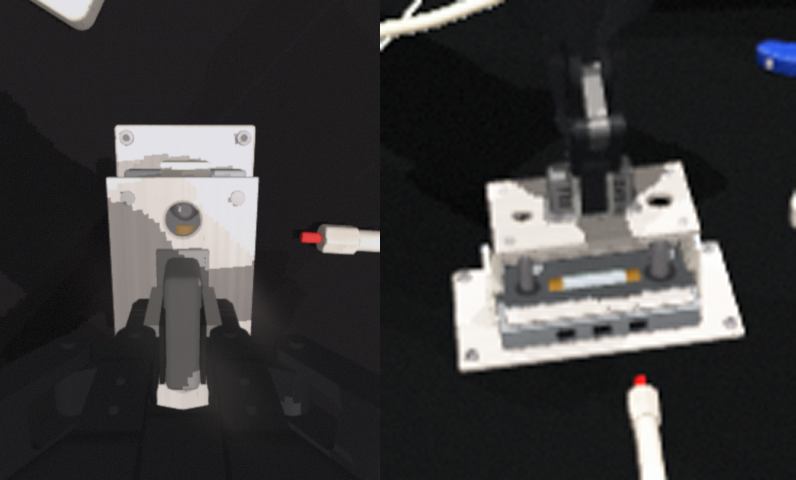

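The wrist half of the picture shows the wide pin through the wide hole (hole centre ≈ (183,219), pin tip ≈ (185,211)), and the flange's far corners at (115,125) and (255,125). The side half shows the cover parallel above the pins. I'll check the offset with a crop.

```bash
python3 - <<'E'
from h import *
im=cv2.imread("pics/w4.png")
cv2.imwrite("pics/w5.png",cv2.resize(im[115:245,100:270],None,fx=4.5,fy=4.5,interpolation=cv2.INTER_CUBIC))
E
```

```text
(no output)
```

View pics/w5.png

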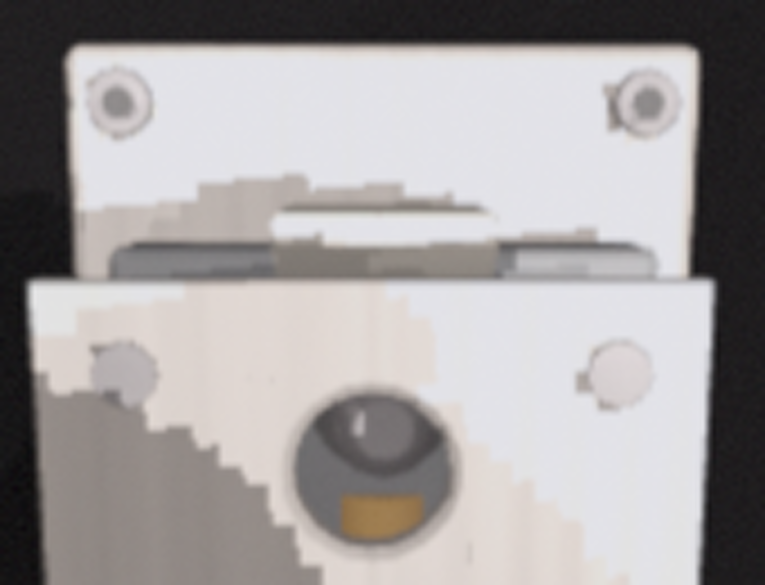

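The enlarged crop shows the hole centre at (375,466), pin tip at (385,432), flange edge from (66,45) to (699,45), and cover edge from (28,281) to (715,281).

```bash
python3 - <<'E'
from h import *
c=np.load("k4wrist.npy",allow_pickle=True).item(); st=ctrl.sense();T=rot(st["ee_rot"]);p=st["eef_pos"]
f=lambda u,v,h:(T.T@(ray(c,130+100+(u+.5)/4.5-.5,115+(v+.5)/4.5-.5,h)-p)).round(2)
top=p[2]-180.5+5
print("hole",f(375,466,top),"pin",f(385,432,46)); print("flange",f(66,45,6),f(699,45,6),"cover",f(28,281,top),f(715,281,top),p)
E
```

```text
hole [ 37.1   -0.53 175.5 ] pin [ 35.37   0.61 204.41]
flange [ 77.54 -39.08 244.42] [ 77.54  40.13 244.42] cover [ 53.62 -31.07 175.5 ] [ 53.61  29.38 175.5 ] [ 506.96346276 -429.83532914  250.41151653]
```

```bash
python3 steer.py '[[-0.5,0.5,5,0,0,0],[-1,1,12,0,0,0],[-1,1,18,0,0,0],[-1,1,21,0,0,0],[-1,1,21,0,0,0],[-1,1,21,0,0,0],[-1,1,21,0,0,0],[-1,1,21,0,0,0]]'; python3 - <<'E'
from h import *
c=ctrl.calibration("wrist"); s=ctrl.sense();im=ctrl.capture("wrist")[:,:,::-1]
np.save("k6.npy",dict(c,eef=s["eef_pos"],R=rot(s["ee_rot"])),allow_pickle=True)
cv2.imwrite("pics/w6.png",cv2.resize(im[115:245,230:400],None,fx=4.5,fy=4.5,interpolation=cv2.INTER_CUBIC))
E
```

```text
time_s: 5.75
eef_pos: [505.7, -431.3, 229.4]
ee_rot: [0.0, 0.998, -0.055, 0.0]
force: [-0.3, -0.5, -1.9]
grip_width: 0.144
grip_force: 97.7
```

View pics/w6.png

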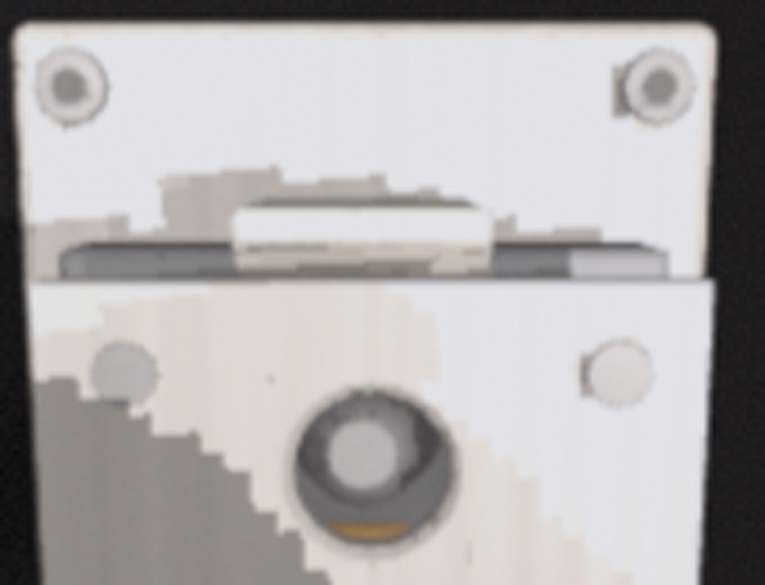

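The pin tip is at (366,454) in the hole centred (375,466). The flange edge runs from (12,24) to (716,24), and the cover edge from (28,281) to (715,281).

```bash
python3 - <<'E'
from h import *
c=np.load("k6.npy",allow_pickle=True).item(); T=c["R"];p=c["eef"]
f=lambda u,v,h:(T.T@(ray(c,230+(u+.5)/4.5-.5,115+(v+.5)/4.5-.5,h)-p)).round(2)
top=p[2]-180.5+5
print("hole",f(375,466,top),"pin",f(366,454,46)); print("flange",f(12,24,6),f(716,24,6),"cover",f(28,281,top),f(715,281,top),p)
E
```

```text
hole [ 3.7030e+01 -7.0000e-02  1.7551e+02] pin [ 36.7   -0.92 183.45]
flange [ 78.45 -40.81 223.45] [ 78.43  38.39 223.47] cover [ 53.56 -30.61 175.51] [ 53.54  29.85 175.52] [ 505.66497092 -431.33319522  229.43459166]
```

```bash
python3 steer.py '[[-0.2,-0.8,0,0,0,0],[-0.2,-0.8,0,0,0,0],[-0.2,-0.8,2,0,0,0],[-0.2,-0.8,4,0,0,0],[-0.2,-0.8,6,0,0,0],[-0.2,-0.8,8,0,0,0],[-0.2,-0.8,8,0,0,0],[-0.2,-0.8,8,0,0,0]]'; python3 - <<'E'
from h import *
im=ctrl.capture("wrist")[:,:,::-1]; s=ctrl.sense(); print(s["force"],s["wrist_torque"],s["eef_pos"])
cv2.imwrite("pics/w7.png",cv2.resize(im[115:245,230:400],None,fx=4.5,fy=4.5,interpolation=cv2.INTER_CUBIC))
E
```

```text
time_s: 6.6
eef_pos: [505.2, -430.6, 221.0]
ee_rot: [-0.0, 0.998, -0.055, -0.0]
force: [-15.9, 3.3, -0.9]
grip_width: 0.143
grip_force: 110.8
[-4.30417966  0.53599678  0.67305204] [ 0.17007435  0.78057147 -0.06452452] [ 505.12276429 -430.53962469  220.87631443]
```

View pics/w7.png

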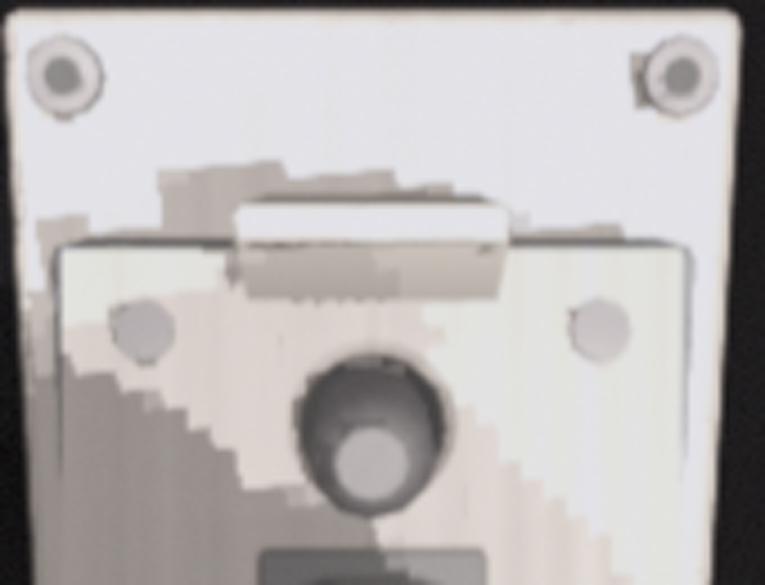

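The view shows the cover much farther away than my 8 mm of descent explains: disc spacing is 457 against 496 px, the discs are at (142,330) and (599,330), and the hole is at (371,432) with the pin through it. It has either tilted or slid in the grip. I've now viewed all 10 pictures, so I'll solve for its pose numerically.

```bash
cat > pnp.py <<'E'
from h import *
c6=np.load("k6.npy",allow_pickle=True).item()
K=np.array([[c6["fx"],0,c6["cx"]],[0,c6["fy"],c6["cy"]],[0,0,1]])
px=lambda P:np.array([[230+(u+.5)/4.5-.5,115+(v+.5)/4.5-.5] for u,v in P])
T=c6["R"]
# object points in the tool frame from w6 (plate top plane 175.5 ahead of TCP)
obj=np.array([T.T@(ray(c6,*q,c6["eef"][2]-175.5)-c6["eef"]) for q in px([(124,374),(620,374),(375,466),(28,281),(715,281)])])
# camera in tool frame
Rc=T.T@rot(c6["attitude"]); tc=T.T@(c6["position"]-c6["eef"])
def solve(P,n):
    o=obj[:n]
    ok,rv,tv,err=cv2.solvePnPGeneric(o-o.mean(0),px(P)[:n],K,None,flags=cv2.SOLVEPNP_IPPE)
    for r,t,e in zip(rv,tv,err):
        M=Rc@cv2.Rodrigues(r)[0]; x=Rc@t[:,0]+tc
        print("rotvec deg",np.degrees(cv2.Rodrigues(M)[0][:,0]).round(1),"centroid shift",(x-o.mean(0)).round(1),e)
E
python3 - <<'E'
from pnp import *
print(obj.round(1))
P=[(142,330),(599,330),(371,432),(65,245),(685,245)]
solve(P,5)
from scipy.optimize import least_squares
def res(p,n=3,mode=0):
    M=cv2.Rodrigues(np.array([0,p[0],0.]))[0]; g=np.array([0,0,155.]); q=(M@(obj-g).T).T+g+[p[1],p[2],p[3]]
    q=(q-tc)@Rc; return (np.c_[K[0,0]*q[:,0]/q[:,2]+K[0,2],K[1,1]*q[:,1]/q[:,2]+K[1,2]]-px(P))[:n].ravel()
for n in (3,5):
    s=least_squares(res,[0,0,0,0],args=(n,)); print("tilt y deg",np.degrees(s.x[0]),s.x[1:],"rms",np.sqrt(np.mean(s.fun**2)))
    s=least_squares(lambda p:res([0,*p],n),[0,0,0]); print("no tilt",s.x,"rms",np.sqrt(np.mean(s.fun**2)))
    s=least_squares(lambda p:res([p[0],0,p[1],0],n),[0,0]); print("pure tilt",np.degrees(s.x[0]),"rms",np.sqrt(np.mean(s.fun**2)))
E
```

```text
[[ 4.540e+01 -2.250e+01  1.755e+02]
 [ 4.540e+01  2.180e+01  1.755e+02]
 [ 3.700e+01 -1.000e-01  1.755e+02]
 [ 5.360e+01 -3.060e+01  1.755e+02]
 [ 5.350e+01  2.980e+01  1.755e+02]]
rotvec deg [-20.8 -12.3   0.3] centroid shift [ 3.1 -1.2  4.2] [1.56314243]
rotvec deg [20.5  1.6  2.2] centroid shift [2.9 1.2 4.9] [1.62321172]
tilt y deg -9.129973663924423 [ 5.99887426 -0.21399532  5.15012067] rms 1.137156474787163
no tilt [ 2.14629936 -0.21314802 12.01468221] rms 1.2155604451251942
pure tilt 8.415988170439762 rms 5.482959271316462
tilt y deg -10.39159445911446 [6.6033059  0.00821326 5.79771846] rms 1.1082957984998008
no tilt [2.03369383e+00 1.14306415e-02 1.45572468e+01] rms 1.2305478033883355
pure tilt 4.5042451536175685 rms 6.710118093958338
```

```bash
python3 - <<'E'
from pnp import *
im=ctrl.capture("wrist")[:,:,::-1]; cv2.imwrite("pics/w8.png",im)
g=lambda i:cv2.GaussianBlur(cv2.cvtColor(i,cv2.COLOR_BGR2GRAY),(3,3),0)
a,b=g(cv2.imread("pics/w3.png")),g(im)
def pr(P,tilt,dx,dz):
    M=cv2.Rodrigues(np.array([0,np.radians(tilt),0.]))[0]; G=np.array([0,0,155.]); q=(M@(P-G).T).T+G+[dx,0,dz]; q=(q-tc)@Rc
    return (K[1,1]*q[:,1]/q[:,2]+K[1,2]).round(0)
# rib top front/back, rib foot back, plate back edge
P=np.array([[21.6,0,147.5],[-24.4,0,147.5],[21.6,0,175.5],[-24.4,0,175.5],[-56.4,0,175.5]])
for n,h in dict(held=(0,0,0),slid=(0,2,14),tilt=(-9.5,6.2,5.4)).items(): print(n,pr(P,*h))
for n,i in (("w3",a),("now",b)): print(n,[int(x) for x in i[230:430:4,311:316].mean(1)])
print("row profile now at 300,330 / w3"); 
for i in (a,b):
  for v in (290,330): print([int(x) for x in i[v-1:v+2,262:366:4].mean(0)])
print(ctrl.sense()["force"],ctrl.sense()["eef_pos"])
E
```

```text
held [278. 392. 254. 352. 412.]
slid [260. 366. 242. 333. 389.]
tilt [250. 372. 243. 345. 412.]
w3 [86, 119, 227, 251, 241, 136, 129, 104, 93, 93, 92, 92, 108, 120, 123, 123, 123, 123, 124, 123, 123, 123, 123, 122, 122, 122, 122, 122, 122, 122, 122, 122, 122, 123, 123, 123, 123, 124, 123, 122, 178, 237, 242, 242, 242, 75, 41, 41, 41, 40]
now [173, 160, 111, 95, 125, 141, 132, 127, 103, 100, 100, 99, 99, 99, 99, 99, 99, 99, 99, 98, 98, 99, 98, 98, 98, 98, 97, 97, 97, 97, 97, 97, 97, 96, 107, 136, 119, 127, 124, 141, 116, 147, 209, 210, 210, 56, 27, 27, 27, 27]
row profile now at 300,330 / w3
[175, 179, 175, 175, 173, 126, 120, 120, 103, 117, 122, 122, 123, 123, 123, 124, 119, 106, 122, 124, 128, 175, 180, 177, 182, 184]
[48, 50, 52, 53, 54, 63, 150, 67, 63, 115, 122, 122, 122, 122, 122, 122, 118, 67, 61, 155, 63, 47, 47, 47, 46, 48]
[142, 145, 144, 143, 141, 97, 90, 89, 75, 90, 97, 98, 98, 99, 100, 99, 90, 74, 90, 92, 95, 142, 145, 142, 147, 148]
[34, 36, 37, 37, 39, 43, 110, 51, 44, 89, 97, 98, 98, 98, 97, 97, 90, 45, 44, 119, 41, 32, 32, 32, 32, 32]
[-5.3021382   1.05352251 -0.50812582] [ 505.14716259 -430.52300279  220.92736641]
```

The rib's top edges (rows 262 and 366) match "slid flat about 14 mm in the grip" (260, 366) and rule out tilt. So the cover lies level on or near the rails with both pins through it. I'll probe downwards gently.

```bash
for i in 1 2; do python3 steer.py '[[0,0,0.7,0,0,0],[0,0,1.5,0,0,0],[0,0,1.5,0,0,0]]'; done; python3 - <<'E'
from h import *
s=ctrl.sense(); print(s["force"],s["wrist_torque"],s["eef_pos"])
E
```

```text
time_s: 7.0
eef_pos: [505.1, -430.6, 220.7]
ee_rot: [-0.0, 0.998, -0.055, -0.001]
force: [-9.5, 3.7, 8.3]
grip_width: 0.143
grip_force: 113.1
time_s: 7.3
eef_pos: [505.0, -430.6, 220.4]
ee_rot: [0.0, 0.998, -0.055, -0.001]
force: [-12.9, 6.4, 16.5]
grip_width: 0.141
grip_force: 114.2
[-12.93332964   6.43394469  16.49342854] [1.17394355 1.6341344  0.08465285] [ 505.0346882  -430.62884328  220.37915722]
```

Force is rising (16 N), so the cover is against something firm. I'll check whether the clips are upright by comparing the fixed cameras now against the first pictures.

```bash
cat > clip.py <<'E'
from h import *
yaw=np.radians(-6.3); M=np.array([[np.cos(yaw),-np.sin(yaw),0],[np.sin(yaw),np.cos(yaw),0],[0,0,1]]); O=np.array([505.3,-430.3,0])
def check():
  for n in("scene","side"):
    c=ctrl.calibration(n); new=ctrl.capture(n)[:,:,::-1]; old=cv2.imread(f"pics/{n}0.png"); cv2.imwrite(f"pics/{n}_now.png",new)
    for s in(1,-1):
        P=np.array([[s*a,b,h] for a in(58,63) for b in(-12,12) for h in(28,46)])
        q=proj(c,P@M.T+O); lo=np.floor(q.min(0)-2).astype(int); hi=np.ceil(q.max(0)+2).astype(int)
        sh=proj(c,np.array([[s*61,0,46],[s*66,0,46]])@M.T+O); 
        up=lambda i:cv2.resize(cv2.GaussianBlur(i,(3,3),0),None,fx=4,fy=4,interpolation=cv2.INTER_CUBIC)
        t=up(old[lo[1]:hi[1],lo[0]:hi[0]]); w=up(new[lo[1]-6:hi[1]+6,lo[0]-6:hi[0]+6])
        r=cv2.matchTemplate(w,t,cv2.TM_CCOEFF_NORMED); _,m,_,l=cv2.minMaxLoc(r)
        print(n,"wide" if s>0 else "slim","shift px",(np.array(l)-24)/4,"score",round(m,3),"unshifted",round(float(r[24,24]),3),"5mm open would be",(sh[1]-sh[0]).round(1),"meandiff",round(float(cv2.absdiff(old[lo[1]:hi[1],lo[0]:hi[0]],new[lo[1]:hi[1],lo[0]:hi[0]]).mean()),1))
E
python3 -c "
from clip import *
check()"
```

```text
scene wide shift px [-2.5  -3.75] score 0.832 unshifted 0.672 5mm open would be [ 2.2 -1.5] meandiff 61.5
scene slim shift px [-0.25  0.25] score 0.697 unshifted 0.687 5mm open would be [-2.5  1.7] meandiff 18.5
side wide shift px [0.25 0.  ] score 0.948 unshifted 0.948 5mm open would be [ 2.7 -0.3] meandiff 19.4
side slim shift px [0.   0.25] score 0.989 unshifted 0.988 5mm open would be [-2.8  0.3] meandiff 15.9
```

Both clips stand upright in the side view. I'll confirm the cover's height from the side camera's vertical profiles, seated versus 40 mm up.

```bash
python3 - <<'E'
from clip import *
c=ctrl.calibration("side"); n=cv2.imread("pics/side_now.png",0); o=cv2.imread("pics/side0.png",0)
for x in(-48,-25,25,48):
    for h in(26,40):
        q=proj(c,np.array([[x,30,h+5],[x,-30,h+5],[x,-30,h]])@M.T+O); print(x,h,"far,near top,near bottom rows",q[:,1].round(1))
    u=int(round(proj(c,np.array([[x,-30,31]])@M.T+O)[0,0])); v=int(q[0,1])-6
    print(" col",u,"from row",v); print("  now",[int(i) for i in n[v:v+52,u]]); print("  old",[int(i) for i in o[v:v+52,u]])
E
```

```text
-48 26 far,near top,near bottom rows [261.1 282.9 285. ]
-48 40 far,near top,near bottom rows [255.2 277.  279.1]
 col 267 from row 249
  now [11, 67, 124, 148, 192, 216, 228, 227, 227, 228, 229, 228, 227, 226, 229, 228, 226, 226, 225, 223, 222, 225, 220, 196, 165, 131, 82, 82, 85, 85, 86, 83, 116, 195, 235, 236, 225, 167, 167, 173, 128, 126, 123, 122, 133, 190, 233, 239, 239, 189, 83, 18]
  old [25, 26, 25, 27, 26, 26, 26, 26, 27, 25, 26, 24, 25, 170, 250, 254, 253, 247, 227, 233, 233, 234, 234, 234, 231, 226, 229, 230, 233, 233, 233, 232, 244, 253, 253, 254, 250, 194, 209, 209, 141, 140, 137, 133, 146, 225, 252, 253, 252, 213, 93, 25]
-25 26 far,near top,near bottom rows [259.7 281.3 283.4]
-25 40 far,near top,near bottom rows [253.8 275.4 277.5]
 col 280 from row 247
  now [15, 12, 12, 15, 50, 98, 116, 119, 120, 119, 105, 98, 134, 144, 135, 144, 159, 174, 219, 221, 226, 225, 226, 227, 227, 219, 196, 171, 142, 85, 86, 86, 86, 118, 196, 234, 234, 221, 186, 173, 119, 118, 112, 115, 123, 182, 233, 233, 234, 226, 138, 21]
  old [25, 26, 25, 25, 24, 27, 26, 25, 25, 26, 26, 25, 27, 65, 2
[... 756 characters left out ...]
4, 192, 114, 61, 35, 78, 155, 231, 253, 254, 251, 197, 60, 27]
48 26 far,near top,near bottom rows [255.2 276.4 278.5]
48 40 far,near top,near bottom rows [249.4 270.4 272.6]
 col 321 from row 243
  now [14, 15, 17, 15, 13, 14, 13, 16, 14, 16, 15, 24, 62, 106, 176, 227, 222, 220, 220, 222, 222, 224, 235, 234, 197, 224, 244, 245, 242, 227, 213, 233, 237, 197, 172, 193, 210, 193, 189, 116, 120, 117, 116, 121, 203, 249, 249, 246, 225, 133, 23, 21]
  old [25, 26, 26, 24, 26, 28, 25, 27, 25, 28, 26, 33, 75, 135, 199, 241, 249, 249, 248, 248, 247, 247, 248, 246, 201, 161, 151, 189, 196, 215, 227, 229, 244, 253, 253, 252, 227, 215, 216, 127, 130, 130, 128, 134, 219, 253, 253, 253, 237, 146, 25, 27]
```

The side profile shows the cover is tilted: underside about 28 mm at the wide end (under the clip) and about 47 mm at the slim end. It rolled in the grip, pushed in −x. I'll lever the slim end down by turning the hand about the seated wide end, in two stages, watching the force.

```bash
python3 steer.py '[[-5.5,0,1.5,0,0.025,0],[-10.8,0,2.9,0,0.05,0],[-15.5,0,4.6,0,0.075,0],[-20,0,6.3,0,0.1,0],[-20,0,6.3,0,0.1,0],[-20,0,6.3,0,0.1,0]]'; cat > prof.py <<'E'
from clip import *
def heights():
    "underside height of the cover's near edge from the side view: last bright-to-dark face row"
    c=ctrl.calibration("side"); n=ctrl.capture("side")[:,:,0].astype(int)
    for x in(-48,-40,-32,-25,25,32,40,48):
        q=[proj(c,np.array([[x,-30,h]])@M.T+O)[0] for h in(26,46)]; u=int(round(q[0][0])); v=int(q[1][1])-8
        print(x,"rows z26,z46",q[0][1].round(1),q[1][1].round(1),"from",v,[int(i) for i in n[v:v+24,u-1:u+2].mean(1)])
E
python3 - <<'E'
from prof import *
check(); heights(); s=ctrl.sense(); print(s["force"],s["wrist_torque"],s["eef_pos"])
E
```

```text
time_s: 8.0
eef_pos: [485.5, -428.4, 213.7]
ee_rot: [0.003, 0.997, -0.055, 0.05]
force: [-9.8, 4.8, 11.6]
grip_width: 0.141
grip_force: 113.2
scene wide shift px [-0.25 -0.5 ] score 0.961 unshifted 0.956 5mm open would be [ 2.2 -1.5] meandiff 14.4
scene slim shift px [1.25 2.  ] score 0.809 unshifted 0.715 5mm open would be [-2.5  1.7] meandiff 24.4
side wide shift px [ 0.   -0.25] score 0.949 unshifted 0.948 5mm open would be [ 2.7 -0.3] meandiff 18.1
side slim shift px [0.   0.25] score 0.985 unshifted 0.982 5mm open would be [-2.8  0.3] meandiff 25.3
-48 rows z26,z46 285.0 276.5 from 268 [236, 235, 233, 233, 224, 194, 204, 230, 227, 202, 164, 114, 82, 103, 134, 188, 239, 231, 178, 170, 166, 123, 124, 121]
-40 rows z26,z46 284.5 276.0 from 267 [179, 224, 235, 233, 232, 232, 231, 234, 235, 224, 191, 163, 117, 83, 101, 168, 225, 239, 227, 189, 165, 125, 122, 121]
-32 rows z26,z46 283.9 275.4 from 267 [174, 232, 235, 234, 233, 233, 235, 234, 234, 225, 191, 163, 115, 102, 132, 186, 241, 233, 167, 151, 155, 121, 119, 117]
-25 rows z26,z46 283.4 275.0 from 266 [105, 140, 165, 204, 234, 233, 233, 235, 234, 234, 225, 191, 161, 110, 104, 149, 208, 237, 221, 188, 167, 119, 110, 92]
25 rows z26,z46 280.0 271.6 from 263 [169, 162, 170, 204, 212, 202, 231, 249, 249, 250, 250, 249, 247, 229, 172, 164, 203, 239, 169, 170, 165, 103, 60, 41]
32 rows z26,z46 279.5 271.1 from 263 [143, 135, 134, 137, 181, 237, 250, 249, 250, 250, 251, 249, 247, 230, 177, 173, 200, 229, 192, 180, 117, 116, 115, 114]
40 rows z26,z46 279.0 270.5 from 262 [199, 194, 182, 157, 127, 170, 236, 250, 250, 250, 250, 250, 249, 247, 229, 168, 212, 235, 166, 166, 170, 116, 117, 115]
48 rows z26,z46 278.5 270.0 from 262 [235, 223, 220, 230, 236, 226, 235, 245, 249, 248, 236, 227, 237, 245, 220, 184, 209, 216, 193, 184, 114, 116, 115, 113]
[-8.77009669  4.68615566 11.11491892] [0.84934543 0.48186992 0.0853429 ] [ 485.5645221  -428.4320102   213.70810946]
```

Slim end is down by about 10 mm, and forces are low. Continuing.

```bash
python3 steer.py '[[-4.9,0,1.5,0,0.025,0],[-9.8,0,3,0,0.05,0],[-14.5,0,4.8,0,0.075,0],[-19.2,0,6.6,0,0.1,0],[-19.2,0,7,0,0.1,0],[-19.2,0,7,0,0.1,0]]'; 
python3 - <<'E'
from prof import *
check(); heights(); s=ctrl.sense(); print(s["force"],s["wrist_torque"],s["eef_pos"])
E
```

```text
time_s: 8.75
eef_pos: [467.5, -426.6, 205.4]
ee_rot: [0.006, 0.993, -0.055, 0.101]
force: [-4.4, 2.5, 5.3]
grip_width: 0.142
grip_force: 114.1
scene wide shift px [-0.25  0.  ] score 0.959 unshifted 0.958 5mm open would be [ 2.2 -1.5] meandiff 15.3
scene slim shift px [6. 6.] score 0.448 unshifted 0.183 5mm open would be [-2.5  1.7] meandiff 52.4
side wide shift px [ 0.   -0.25] score 0.942 unshifted 0.941 5mm open would be [ 2.7 -0.3] meandiff 18.5
side slim shift px [-1.5  1. ] score 0.877 unshifted 0.815 5mm open would be [-2.8  0.3] meandiff 69.0
-48 rows z26,z46 285.0 276.5 from 268 [166, 222, 233, 234, 236, 237, 235, 234, 228, 207, 204, 216, 235, 218, 169, 159, 190, 231, 177, 169, 167, 122, 124, 121]
-40 rows z26,z46 284.5 276.0 from 267 [134, 133, 133, 134, 178, 230, 237, 234, 234, 234, 235, 235, 236, 228, 202, 170, 146, 186, 227, 187, 165, 124, 122, 121]
-32 rows z26,z46 283.9 275.4 from 267 [128, 129, 126, 155, 208, 234, 234, 235, 234, 234, 236, 235, 236, 221, 173, 164, 196, 233, 166, 149, 156, 120, 118, 117]
-25 rows z26,z46 283.4 275.0 from 266 [72, 75, 72, 72, 71, 85, 103, 151, 185, 159, 159, 153, 126, 127, 136, 141, 136, 143, 158, 129, 101, 110, 102, 92]
25 rows z26,z46 280.0 271.6 from 263 [242, 239, 240, 229, 221, 214, 212, 238, 250, 250, 250, 251, 250, 250, 241, 190, 190, 196, 170, 169, 166, 102, 61, 43]
32 rows z26,z46 279.5 271.1 from 263 [142, 134, 134, 134, 138, 197, 246, 251, 250, 250, 250, 251, 250, 248, 232, 172, 208, 226, 191, 180, 116, 116, 115, 115]
40 rows z26,z46 279.0 270.5 from 262 [201, 196, 183, 163, 132, 129, 195, 243, 251, 250, 251, 251, 251, 250, 245, 216, 199, 210, 165, 165, 169, 117, 116, 114]
48 rows z26,z46 278.5 270.0 from 262 [242, 233, 231, 236, 238, 227, 237, 247, 250, 249, 241, 229, 238, 250, 241, 184, 191, 203, 192, 182, 114, 116, 114, 113]
[-6.82524732  4.48900324 13.57556812] [ 0.73884102  0.41979399 -0.03996068] [ 467.58957028 -426.51168494  205.2038944 ]
```

The slim clip is now opening (−1.5 px), with its end about 2–3 mm from home. I'll press on.

```bash
python3 steer.py '[[-3.5,0,2,0,0.015,0],[-7,0,4,0,0.03,0],[-7.5,0,5.5,0,0.03,0],[-7.5,0,5.5,0,0.03,0],[-7.5,0,5.5,0,0.03,0]]'; 
python3 - <<'E'
from prof import *
check(); heights(); s=ctrl.sense(); print(s["force"],s["wrist_torque"],s["eef_pos"])
E
```

```text
time_s: 9.4
eef_pos: [461.7, -425.9, 201.7]
ee_rot: [0.008, 0.992, -0.054, 0.117]
force: [-18.1, 15.4, 40.3]
grip_width: 0.139
grip_force: 119.8
scene wide shift px [-0.25  0.  ] score 0.958 unshifted 0.956 5mm open would be [ 2.2 -1.5] meandiff 16.3
scene slim shift px [6. 6.] score 0.589 unshifted 0.215 5mm open would be [-2.5  1.7] meandiff 50.0
side wide shift px [ 0.   -0.25] score 0.942 unshifted 0.942 5mm open would be [ 2.7 -0.3] meandiff 18.3
side slim shift px [0.25 0.25] score 0.884 unshifted 0.882 5mm open would be [-2.8  0.3] meandiff 64.0
-48 rows z26,z46 285.0 276.5 from 268 [126, 142, 198, 235, 235, 236, 238, 237, 235, 235, 226, 192, 181, 210, 230, 207, 186, 195, 177, 169, 167, 122, 123, 119]
-40 rows z26,z46 284.5 276.0 from 267 [110, 123, 125, 128, 129, 140, 199, 237, 236, 234, 234, 235, 236, 235, 237, 226, 185, 193, 212, 187, 164, 123, 121, 121]
-32 rows z26,z46 283.9 275.4 from 267 [127, 127, 131, 129, 122, 125, 127, 162, 215, 235, 226, 213, 233, 225, 186, 160, 164, 175, 148, 125, 142, 120, 120, 116]
-25 rows z26,z46 283.4 275.0 from 266 [74, 69, 71, 74, 76, 76, 76, 86, 127, 150, 140, 151, 128, 127, 127, 131, 142, 146, 153, 128, 95, 92, 86, 75]
25 rows z26,z46 280.0 271.6 from 263 [250, 244, 240, 237, 233, 219, 213, 218, 228, 249, 250, 251, 250, 250, 246, 225, 192, 201, 169, 169, 163, 102, 61, 40]
32 rows z26,z46 279.5 271.1 from 263 [142, 134, 133, 131, 132, 177, 238, 251, 250, 250, 251, 251, 250, 250, 241, 183, 195, 209, 191, 180, 117, 115, 115, 114]
40 rows z26,z46 279.0 270.5 from 262 [201, 196, 183, 159, 122, 123, 183, 240, 251, 250, 251, 251, 251, 250, 246, 226, 188, 194, 166, 165, 169, 116, 115, 114]
48 rows z26,z46 278.5 270.0 from 262 [242, 234, 232, 240, 243, 235, 240, 248, 250, 249, 238, 224, 237, 250, 239, 178, 191, 203, 193, 183, 113, 116, 114, 113]
[-17.76455575  15.56986926  39.61008026] [2.30915607 0.48528891 0.42046522] [ 461.67186922 -425.87328245  201.68573976]
```

The slim clip has snapped back upright (0.25 px) as the force rose to 40 N. Plate edge rows at both ends now match the seated height (276.5 against 276.4, and 282.7 against 282.9). I'll ease the side load a little and check the wide end once more.

```bash
python3 steer.py '[[-0.8,-0.8,0,0,0,0],[-1.5,-1.5,-0.3,0,0,0],[-1.5,-1.5,-0.3,0,0,0],[-1.5,-1.5,-0.3,0,0,0],[-1.5,-1.5,-0.3,0,0,0]]'; 
python3 - <<'E'
from prof import *
check(); c=ctrl.calibration("side"); n=ctrl.capture("side")[:,:,0].astype(float)
# subpixel row of the near top edge (steepest fall) against the prediction for a seated cover
for x in(-48,-44,-40,-36,32,36,40,44,48):
    q=proj(c,np.array([[x,-30,31]])@M.T+O)[0]; u=int(round(q[0])); v=int(round(q[1])); d=np.clip(-np.diff(n[v-4:v+6,u-1:u+2].mean(1)),0,None)
    i=d[2:7].argmax()+2; r=slice(i-1,i+2); print(x,round((d[r]*(np.arange(v-4,v+5)[r]+.5)).sum()/d[r].sum()-q[1],2),end="; ")
s=ctrl.sense(); print(s["force"],s["wrist_torque"],s["eef_pos"],s["time_s"])
E
```

```text
time_s: 10.05
eef_pos: [461.1, -425.1, 201.6]
ee_rot: [0.01, 0.991, -0.055, 0.119]
force: [-4.9, 5.0, 30.3]
grip_width: 0.14
grip_force: 117.9
scene wide shift px [-0.25  0.25] score 0.958 unshifted 0.956 5mm open would be [ 2.2 -1.5] meandiff 16.2
scene slim shift px [6. 6.] score 0.63 unshifted 0.241 5mm open would be [-2.5  1.7] meandiff 48.0
side wide shift px [ 0.   -0.25] score 0.941 unshifted 0.941 5mm open would be [ 2.7 -0.3] meandiff 18.3
side slim shift px [0.25 0.25] score 0.885 unshifted 0.881 5mm open would be [-2.8  0.3] meandiff 62.6
-48 -0.0; -44 3.19; -40 -0.09; -36 0.14; 32 -0.08; 36 0.15; 40 0.24; 44 3.12; 48 -0.01; [-4.81526928  3.58418395 28.88794364] [ 1.08755286 -0.88244348  0.17084617] [ 461.09056943 -425.1111013   201.61860123] 10.2
```

Edges at both ends match the seated height within about 0.2 px (two outlier columns aside), both clips are upright, and the hand is pressing down at about 29 N. Handing in.

```bash
python3 -c "
from rig import ctrl
print(ctrl.finish_job())"
```

```text
the job is handed in; nothing more can be done
None
```

I handed the job in with the cover flush on the rails, both end clips snapped upright, and the hand still gripping the rib and pressing down with about 29 N. The cover rolled in the grip on the way down, so the wide end went in first and I levered the slim end home; the hand finished tilted about 14 degrees.

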